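Find the hidden key socket and draw the freezing station's cover open

TASK

The red freezing station's steel cover has no handle: its key socket hides under a sprung cap flush with the steel, somewhere along the blue guide line. Take the yellow-handled key probe from its stand, slide its tip along the line until it drops into the socket, then with it draw the cover all the way open towards the robot. Put the probe back upright in its stand, cover left open, without disturbing the tub, the jar and the bottles.

Things in the scene. Friction and masses are not known exactly. Their poses are not given: they have to be found in the camera images.
- station: Freezing station, fixed: white base, red casing, 260 (x) x 300 (y) x 90 mm high. Origin: centre of its underside; x points from its front (robot side) to its rear, y to its left, z up. A window 120 mm wide (y -60 to +60) shows the steel cover, top at z=75 mm; the red side casings and the rear hood (x above +95 mm) beside it have their tops at z=90 mm.
- line_mid (a point): Middle of the blue guide line (4 mm wide, along the station's y) on the shut cover's top, at station x=47.5, y=0, z=75 mm. The hidden socket, a round 17 mm hole, has its centre on this line, anywhere from 40 mm right to 40 mm left of this point, different every time. It is filled flush by a sprung steel cap that sinks up to 10 mm under the probe's tip.
- recess (a point): Floor (station z=60 mm) of the open recess in front of the cover, station x -100 to -5 mm, into which the cover slides. In front of the recess a low wall, top at z=75 mm.
- cover (a joint): Travel of the cover along the station's -x (towards its front): 0 shut (slab, 14 mm thick, seen from x=-5 to +95 mm), 0.060 m fully open at its stop. Friction about 7 N holds it wherever it is left. Opening it bares a well with green and yellow specimen blocks behind it.
- cap (a joint): How far the socket's cap is pressed down: 0 flush, 0.010 m fully down. Its spring takes about 1 N to start and 2.4 N fully down; it comes back up when the probe leaves.
- probe: Key probe, loose, 110 g, standing upright in its stand, 125 mm long. Origin: centre of its tip (lower end); z runs up along it. Steel shaft 8 mm in diameter from 0 to 55 mm, collar 30 mm in diameter from 55 to 60 mm, round yellow handle 20 mm in diameter from 60 to 125 mm.
- probe_tip (a point): The probe's lower end, on its axis.
- stand: Stand of the probe, fixed: white block 70 x 70 x 60 mm high with a vertical through hole of 18 mm in its centre. Origin: centre of its underside. The probe's collar rests on its top, the tip then being 5 mm above the table. It stands left or right of the station.
- tub: White lidded tub, loose, 92 mm in diameter, 95 mm high, on the other side of the station from the stand. Origin: centre of its underside.
- jar: Small clear jar with blue cap, loose, 40 mm in diameter, 32 mm high, standing on the station's right side casing. Origin: underside.
- amber: Amber bottle, loose, 60 mm in diameter, 135 mm high, far left. Origin: underside.
- white: White bottle, loose, 54 mm in diameter, 150 mm high, far right. Origin: underside.
There are look-alikes about, which are no part of the job. What is shaped like the stand but green or orange is not meant.

How it is judged (in metres and radians):
On the way, in this order (a step that is already met when the one before it is completed fails the run):
1. the probe's tip is in the hidden socket, its cap pushed down by more than 5 mm and the tip more than 5 mm below the cover's top, the cover still less than 20 mm open (z of probe_tip in the frame of station below 0.0695 m and value of joint cap above 0.005 m and x of probe_tip in the frame of station between -0.075 and 0.075 m and value of joint cover below 0.02 m), for 0.2 s.
2. the cover is drawn to within 5 mm of its open stop with the probe's tip still in the socket (z of probe_tip in the frame of station below 0.0695 m and value of joint cap above 0.005 m and x of probe_tip in the frame of station between -0.075 and 0.075 m and value of joint cover above 0.055 m), for 0.1 s.
3. the probe is out of the socket, the cover left open (z of probe_tip in the frame of station above 0.085 m and value of joint cap below 0.003 m and value of joint cover above 0.053 m), for 0.1 s.
At the end, for the whole second after the job is handed in: The cover is within 7 mm of its fully open stop, the cap is back up (within 3 mm of flush), and the probe stands at rest in its stand: axis within 9 mm of the hole's centre, collar down on the block (tip 1 to 9 mm above the table), upright within 0.1 rad (value of joint cover above 0.053 m and value of joint cap below 0.003 m and horizontal distance between probe and stand below 0.009 m and height (world z) of probe between 0.001 and 0.009 m and angle between probe's own z axis and vertical below 0.1 rad and linear speed of probe below 0.02 m/s); the robot touches nothing.
It fails at once if a bystander (tub, jar, amber or white bottle) is moved by more than 30 mm (distance of any of tub, jar, amber, white from where it was at the start of the episode above 0.03 m).
It also fails if it takes over 64 s, if anything falls off the work surface, if the arm or the gripper's body presses on something with over 40 N, if the wrist force passes 120 N, or if a joint passes its speed limit or range.

ROBOT

A 6-joint arm with a two-finger parallel gripper is mounted at the origin on the work surface. World frame = base frame: x ahead of the robot, y to its left, z up, the work surface at z = 0. Lengths are in m, angles in degrees, forces in N, time in s.
With the tool pointing down it reaches from about 0.35 to 0.875 m from the base axis. Payload 4.2 kg.
Tool frame: the origin (TCP) lies on the centre line of the jaws, within the pads' length; the fingertips stand tip_reach ahead of it and the grasp point (between the pads) is the TCP (tip_reach is the distance from the TCP to the fingertips, in m); z points along the fingers, y is the line along which they close (so a half turn about z gives the same grasp; the last joint's range is limited). The gripper opens to 87 mm and grips with 3 to 60 N. Pads are 19 mm wide; open, the fingers measure 117 mm over their backs; the gripper's body (75 mm by 190 mm) begins 51 mm behind the grasp point.
Start: joints at [84.431, 22.042, 0.453, 0, -68.411, -14.817], TCP at [0.218, 0.586, 0.242] pointing down, gripper open.
Joint ranges: [-179.83, 179.83], [-69.29, 118.12], [-61.27, 80.66], [-181.25, 117.63], [-171.15, -9.14], [-177.46, 177.46]. Speed limits (degrees/s): [159.86, 159.86, 180, 180, 180, 180].

INTERFACE

Orientations are given as a 3x3 rotation matrix whose columns are the frame's x, y, z axes.
In Python, from station import sense, capture, finish_job, tip_reach gives the robot as it stands.
- The arm moves only by the tool arm_command, never from a script. Its argument "deltas" is a list of rows, each a list of 7 numbers: the turn, a rotation vector about the tool's x, y, z in rad, then the shift along the tool's x, y, z in cm, then the closure, from -1 (fully open) to 1 (shut), so that 0 is half open. In form: [[rx, ry, rz, dx, dy, dz, hand], ...]. A call has 1 to 8 rows; each row is the pose to reach, as a shift and turn from the pose commanded when the call began, along the tool's axes at that moment; what a row does not reach only later rows make up. A row lasts 1/12 s, in which the tool goes at most 41.7 mm and 7.16 degrees, less where a joint would pass 70% of its speed; a pose out of reach is approached as far as the arm can. A call with a gripper value outside its range is refused whole. The fingers move at their own pace and stop on an object; the grip force is fixed at half the most. Time passes only in rows, so rows that repeat a pose let the fingers close. It gives the time, the measured TCP pose, the force, the opening and the grip force at its end, in the units of the state.
- sense(): the state, without advancing time (a new reading comes with each control period).
- capture(name): name is "side" or "top" or "wrist"; returns a dict with "pixels" (400x640x3 uint8, blue, green, red), "fovy" (degrees; the focal length in pixels is half the picture's height over the tangent of half this angle, whatever the lens; pixels are square), "cx", "cy" (the principal point, pixels), "k1" (the pictures are not rectified: a ray, as slopes to the right and down, at radius r is drawn at 1 + k1 r^2 times it, then the intrinsics apply), "rvec" (rotation vector, rad) and "tvec" (3), from world to camera coordinates, as OpenCV has them. Camera axes: x right, y down, z forward; pixel columns grow to the right and rows downward; lengths in m; the calibration is good to about 2 mm. A picture is of the moment at which its call begins. There is no depth.
- finish_job(): hands the job in; it is judged then, once.
The state is a dict: "time_s": time; "joints": joint angles; "joint_velocities": joint speeds; "effort": joint torques, N m; "tcp_pos": TCP position; "ee_rot": TCP orientation; "wrist_force": force on the tool from outside, world axes, zero at the start; "moment": the same for the moment, N m; "gripper_width": opening from 0.0 (shut) to 1.0 (fully open); "gripper_force": force on a finger pad.
Only numpy, scipy, OpenCV 4.12 (cv2) and the standard library are available. Lean on these libraries where they do the work, as an engineer would, in place of code of your own. Each camera call takes 0.05 s, during which the arm holds its last target. There are 200 camera calls.

## Working session

There is one attempt and no reset: what is moved stays moved. The work goes in short steps, Python scripts to look and compute and a tool call to move; the robot and the scene stay as the last step left them, time stands still between calls to the robot, and variables do not carry over. Pictures are saved under pics/ and viewed, at most 10 in all, crops included, and the job is handed in when it is done.

Besides the shell and the picture viewer there is one more tool, called after "Call:" by a JSON object that holds its "fn" and its "kwargs". arm_command: Moves the arm, as the interface text tells. Its arguments: {"type":"object","properties":{"deltas":{"type":"array"}},"required":["deltas"]}

```bash
mkdir -p pics; ls; cat > h.py <<'E'
import numpy as np, cv2
from station import sense, capture, finish_job, tip_reach
def snap(name, f):
    c=capture(name); cv2.imwrite('pics/'+f,c['pixels']); 
    import pickle; pickle.dump(c,open('pics/'+f+'.pkl','wb')); return c
def load(f):
    import pickle; return pickle.load(open('pics/'+f+'.pkl','rb'))
def KD(c):
    f=200/np.tan(np.radians(c['fovy'])/2)
    return np.array([[f,0,c['cx']],[0,f,c['cy']],[0,0,1.]]), np.array([c['k1'],0,0,0,0.])
def ray(c,px,z):
    K,D=KD(c); u=cv2.undistortPoints(np.array([[px]],float),K,D)[0,0]
    R=cv2.Rodrigues(np.array(c['rvec'],float))[0]; t=np.array(c['tvec'],float).ravel()
    o=-R.T@t; d=R.T@np.array([u[0],u[1],1]); return o+d*(z-o[2])/d[2]
def proj(c,P):
    K,D=KD(c); return cv2.projectPoints(np.array(P,float).reshape(-1,1,3),np.array(c['rvec'],float),np.array(c['tvec'],float),K,D)[0][:,0]
E
python3 - <<'E'
from h import *
a=snap('top','t0.png');b=snap('side','s0.png')
cv2.imwrite('pics/b0.png',cv2.resize(np.vstack([a['pixels'],b['pixels']]),(480,600)))
print(tip_reach if not callable(tip_reach) else tip_reach()); s=sense(); print(s['ee_rot'],s['tcp_pos'],s['time_s'])
E
```

```text
pics
0.019
[[ 9.37317418e-01 -3.48476301e-01 -5.70043296e-04]
 [-3.48476745e-01 -9.37315521e-01 -1.89012917e-03]
 [ 1.24354794e-04  1.97029783e-03 -9.99998051e-01]] [0.21751902 0.58539202 0.24057131] 0.1
```

View pics/t0.png

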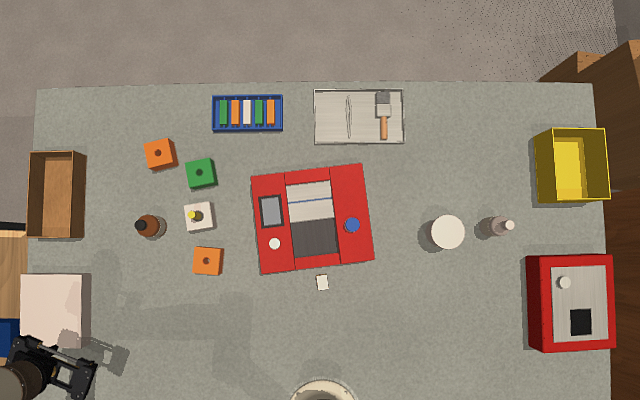

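View pics/s0.png

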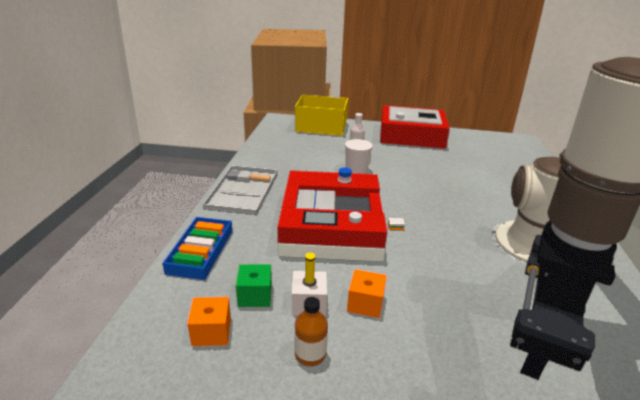

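The top view shows the white stand with the yellow probe at about (199,216) and the station at (312,219), turned slightly. The line is at about y=202, and the amber bottle is at (150,225). I'll enlarge the area for corner points.

```bash
python3 - <<'E'
from h import *
c=load('t0.png'); p=c['pixels'][150:290,170:390]
cv2.imwrite('pics/c1.png',cv2.resize(p,(792,504),interpolation=cv2.INTER_CUBIC))
E
```

```text
(no output)
```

View pics/c1.png

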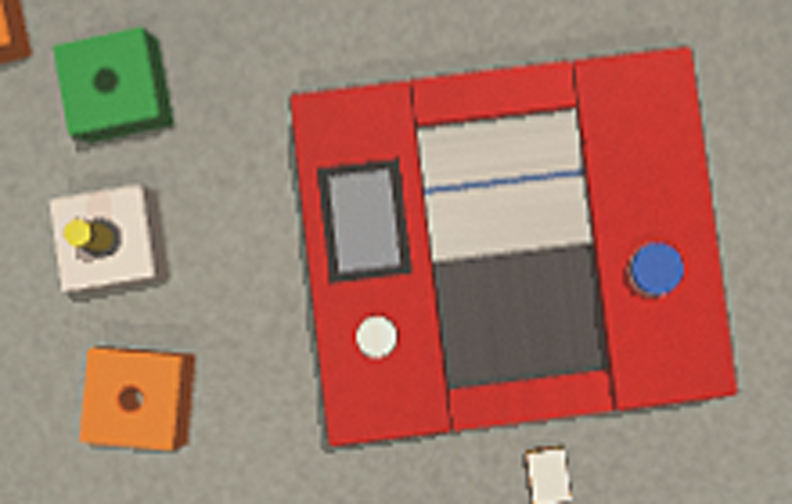

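```bash
python3 - <<'E'
from h import *
c=load('t0.png')
q=lambda x,y,z: ray(c,(170+(x+.5)/3.6-.5,150+(y+.5)/3.6-.5),z)
np.set_printoptions(precision=4,suppress=True)
S=np.array([q(290,95,.09),q(691,47,.09),q(737,393,.09),q(329,447,.09)])
cen=S.mean(0); fx=(S[0]+S[1]-S[2]-S[3]); yaw=np.arctan2(fx[1],fx[0]); fy=(S[0]+S[3]-S[1]-S[2]); yaw2=np.arctan2(-fy[0],fy[1])
print('station',cen,np.degrees([yaw,yaw2]),np.linalg.norm(fx)/2,np.linalg.norm(fy)/2)
a,b=q(425,190,.075),q(583,172,.075); print('line',a,b,(a+b)/2)
y=(yaw+yaw2)/2; R=np.array([[np.cos(y),-np.sin(y)],[np.sin(y),np.cos(y)]])
print('linemid from station',cen[:2]+R@[.0475,0])
T=np.array([q(50,199,.06),q(145,184,.06),q(158,277,.06),q(63,294,.06)]);print('stand',T.mean(0),T)
print('probe top',q(77,233,.13)); print('amber', ray(c,(140,225),.135),ray(c,(150,225),.07)); print('jar',q(656,270,.122)); print('white cap', q(376,337,.1))
s=sense(); print(s['tcp_pos'])
E
```

```text
station [0.5445 0.0183 0.09  ] [6.1628 6.3781] 0.2573324743754151 0.29819919328302114
line [0.5862 0.0822 0.075 ] [ 0.598  -0.0351  0.075 ] [0.5921 0.0236 0.075 ]
linemid from station [0.5918 0.0234]
stand [0.5542 0.3244 0.06  ] [[0.5844 0.3657 0.06  ]
 [0.5948 0.2937 0.06  ]
 [0.5248 0.2834 0.06  ]
 [0.5129 0.355  0.06  ]]
probe top [0.5543 0.3263 0.13  ]
amber [0.5283 0.4565 0.135 ] [0.5305 0.4537 0.07  ]
jar [ 0.523  -0.0836  0.122 ]
white cap [0.4784 0.1171 0.1   ]
[0.2175 0.5854 0.2406]
```

```bash
cat >> h.py <<'E'
from scipy.spatial.transform import Rotation as Ro
YAW=6.27
def Rt(yaw=YAW): # tool y along -station x, z down
    y=np.radians(yaw); Y=-np.array([np.cos(y),np.sin(y),0]); Z=np.array([0,0,-1.]); return np.c_[np.cross(Y,Z),Y,Z]
def go(p,yaw=YAW):
    s=sense(); R=np.array(s['ee_rot']); d=R.T@(np.array(p)-s['tcp_pos'])*100
    print(np.round(Ro.from_matrix(R.T@Rt(yaw)).as_rotvec(),4),np.round(d,2))
E
python3 -c "
from h import *
go([.554,.325,.24])"
```

```text
[ 0.0017 -0.0012  1.1054] [40.61 12.68  0.09]
```

Call:
{"fn": "arm_command", "kwargs": {"deltas": [[0,0,1.1054,40.6,12.7,0,-1],[0,0,1.1054,40.6,12.7,0,-1],[0,0,1.1054,40.6,12.7,0,-1],[0,0,1.1054,40.6,12.7,0,-1],[0,0,1.1054,40.6,12.7,0,-1],[0,0,1.1054,40.6,12.7,0,-1],[0,0,1.1054,40.6,12.7,0,-1],[0,0,1.1054,40.6,12.7,0,-1]]}}

```text
time_s: 0.77
tcp_pos: [0.4823, 0.3801, 0.2412]
ee_rot: [[0.207, -0.978, -0.001], [-0.978, -0.207, -0.0], [0.0, 0.001, -1.0]]
wrist_force: [-0.1, 0.7, -0.8]
gripper_width: 0.997
gripper_force: 0.0
```

```bash
python3 -c "
from h import *
go([.554,.325,.24]);s=sense();print(s['tcp_pos'],s['joints'])"
```

```text
[ 0.0007 -0.0003  0.0996] [ 6.88 -5.87  0.12]
[0.48230794 0.38010487 0.24118899] [ 5.33177760e+01  2.10165015e+01 -1.16241342e+00 -1.58134844e-02
 -6.78648287e+01 -4.13379964e+01]
```

Call:
{"fn": "arm_command", "kwargs": {"deltas": [[0,0,0.0996,6.0,-5.2,0,-1],[0,0,0.0996,6.0,-5.2,0,-1],[0,0,0.0996,6.0,-5.2,0,-1],[0,0,0.0996,6.0,-5.2,0,-1],[0,0,0.0996,6.0,-5.2,0,-1],[0,0,0.0996,6.0,-5.2,0,-1]]}}

```text
time_s: 1.27
tcp_pos: [0.544, 0.3349, 0.2413]
ee_rot: [[0.116, -0.993, -0.001], [-0.993, -0.116, -0.0], [0.0, 0.001, -1.0]]
wrist_force: [-0.9, 0.3, 1.3]
gripper_width: 1.001
gripper_force: 0.0
```

```bash
python3 -c "
from h import *
c=snap('wrist','w1.png');go([.554,.325,.24]);s=sense();print(s['tcp_pos']);print(proj(c,[[.554,.325,.06],[.554,.325,.13]]))"
```

```text
[0.0003 0.     0.0078] [ 1.12 -0.89  0.15]
[0.54385806 0.33512481 0.2415363 ]
[[310.4034773  171.00036549]
 [307.95202676 186.77075494]]
```

View pics/w1.png

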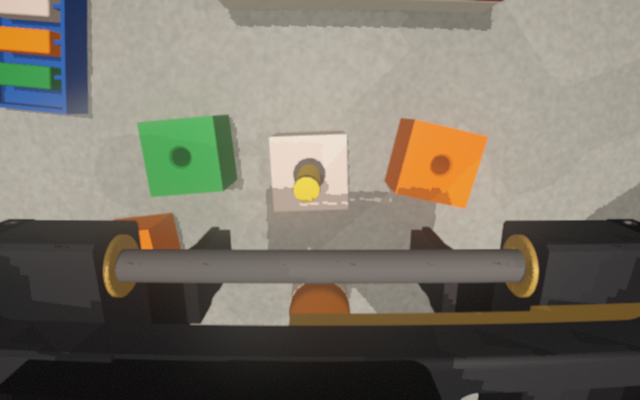

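The wrist view shows the probe's handle top at (307,189) and the stand's top centre at about (309,172). Both agree with the estimate to within 2 px.

```bash
python3 -c "
from h import *
c=load('w1.png');p=ray(c,(307,189),.13);print(p,ray(c,(309,172),.06));go([.5535,.3255,.15]);go([.5535,.3255,.093])"
```

```text
[0.55451267 0.32674473 0.13      ] [0.5551861  0.32608058 0.06      ]
[0.0003 0.     0.0078] [ 1.07 -0.85  9.15]
[0.0003 0.     0.0078] [ 1.07 -0.85 14.85]
```

Call:
{"fn": "arm_command", "kwargs": {"deltas": [[0,0,0.008,1.0,-0.93,0,-1],[0,0,0.008,1.0,-0.93,3,-1],[0,0,0.008,1.0,-0.93,6,-1],[0,0,0.008,1.0,-0.93,8,-1],[0,0,0.008,1.0,-0.93,9,-1],[0,0,0.008,1.0,-0.93,9,-1],[0,0,0.008,1.0,-0.93,9,-1]]}}

```text
time_s: 1.9
tcp_pos: [0.5555, 0.3259, 0.1522]
ee_rot: [[0.108, -0.994, 0.001], [-0.994, -0.108, -0.0], [0.0, -0.001, -1.0]]
wrist_force: [0.7, -0.5, 0.2]
gripper_width: 1.001
gripper_force: 0.0
```

```bash
python3 -c "
from h import *
go([.5545,.326,.093])"
```

```text
[-0.0009 -0.0002 -0.0008] [-0.02  0.11  5.92]
```

Call:
{"fn": "arm_command", "kwargs": {"deltas": [[0,0,0,0,0.1,2.5,-1],[0,0,0,0,0.1,4.5,-1],[0,0,0,0,0.1,5.9,-1],[0,0,0,0,0.1,5.9,-1],[0,0,0,0,0.1,5.9,0],[0,0,0,0,0.1,5.9,1],[0,0,0,0,0.1,5.9,1],[0,0,0,0,0.1,5.9,1]]}}

```text
time_s: 2.57
tcp_pos: [0.555, 0.3259, 0.0943]
ee_rot: [[0.107, -0.994, 0.002], [-0.994, -0.107, 0.002], [-0.002, -0.003, -1.0]]
wrist_force: [1.2, -0.1, 0.6]
gripper_width: 0.783
gripper_force: 0.0
```

Call:
{"fn": "arm_command", "kwargs": {"deltas": [[0,0,0,0,0,0,1],[0,0,0,0,0,0,1],[0,0,0,0,0,0,1],[0,0,0,0,0,0,1],[0,0,0,0,0,0,1],[0,0,0,0,0,0,1]]}}

```text
time_s: 3.07
tcp_pos: [0.5542, 0.3252, 0.0925]
ee_rot: [[0.107, -0.994, -0.0], [-0.994, -0.107, -0.0], [0.0, 0.0, -1.0]]
wrist_force: [1.0, -0.3, 0.4]
gripper_width: 0.328
gripper_force: 0.0
```

Call:
{"fn": "arm_command", "kwargs": {"deltas": [[0,0,0,0,0,0,1],[0,0,0,0,0,0,1],[0,0,0,0,0,0,1],[0,0,0,0,0,0,1],[0,0,0,0,0,0,1],[0,0,0,0,0,0,1]]}}

```text
time_s: 3.57
tcp_pos: [0.5542, 0.3252, 0.0925]
ee_rot: [[0.107, -0.994, -0.0], [-0.994, -0.107, -0.0], [0.0, 0.0, -1.0]]
wrist_force: [0.5, 0.3, 0.5]
gripper_width: 0.22
gripper_force: 30.0
```

Call:
{"fn": "arm_command", "kwargs": {"deltas": [[0,0,0,0,0,-1,1],[0,0,0,0,0,-4,1],[0,0,0,0,0,-8,1],[0,0,0,0,0,-11,1],[0,0,0,0,0,-11,1],[0,0,0,0,0,-11,1]]}}

```text
time_s: 4.07
tcp_pos: [0.5549, 0.3259, 0.2058]
ee_rot: [[0.107, -0.994, 0.004], [-0.994, -0.107, 0.004], [-0.004, -0.004, -1.0]]
wrist_force: [-0.4, -0.2, -2.0]
gripper_width: 0.223
gripper_force: 30.0
```

```bash
python3 -c "
from h import *
c=snap('wrist','w2.png');d=snap('side','s2.png');s=sense();print(s['tcp_pos'],s['wrist_force'])
t=np.array(s['tcp_pos']);print(proj(d,[t-[0,0,.088],t+[0,0,.037]]))
for yy in (-.04,0,.04):
  R=np.array([[.994,-.109],[.109,.994]]);p=np.array([.592,.0235])+R@[0,yy]; print(yy,p); go([*p,.19])
x=int(proj(d,[t])[0][0]);y=int(proj(d,[t])[0][1]);cv2.imwrite('pics/s2c.png',cv2.resize(d['pixels'][y-60:y+90,x-100:x+100],(800,600),interpolation=cv2.INTER_CUBIC));print(x,y)
"
```

```text
[0.55341162 0.32478464 0.20189722] [-0.67574108 -1.18327579 -1.29995922]
[[310.6353018  261.04916286]
 [312.10295951 208.10739711]]
-0.04 [ 0.59636 -0.01626]
[ 0.0019 -0.0004 -0.0024] [34.37 -0.63  1.2 ]
0 [0.592  0.0235]
[ 0.0019 -0.0004 -0.0024] [30.37 -0.62  1.2 ]
0.04 [0.58764 0.06326]
[ 0.0019 -0.0004 -0.0024] [26.37 -0.61  1.2 ]
311 224
```

View pics/s2c.png

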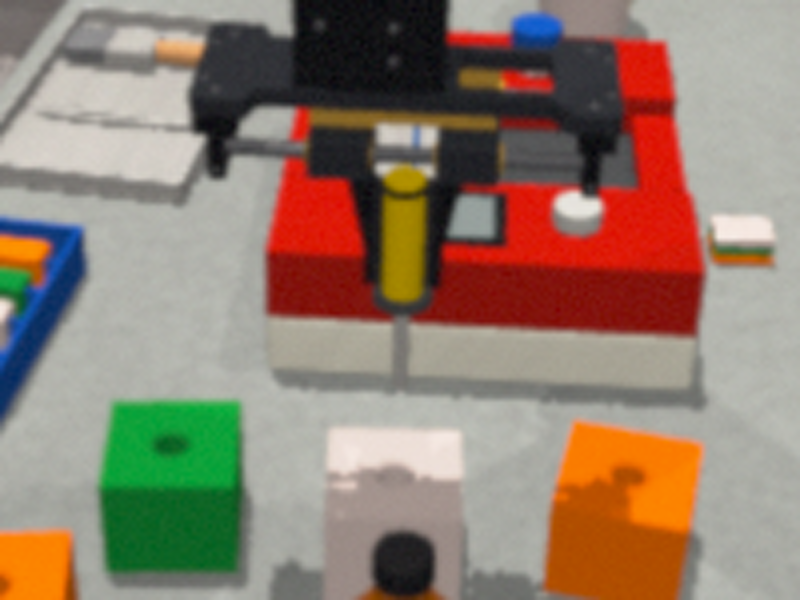

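The probe is held upright: tip at about (400,380) in the crop, handle between the pads, stand empty below. Next I'll move over the left end of the line.

Call:
{"fn": "arm_command", "kwargs": {"deltas": [[0,0,0,3.5,0,0,1],[0,0,0,7.5,-0.2,0,1],[0,0,0,11.5,-0.3,0,1],[0,0,0,15.5,-0.5,0,1],[0,0,0,19.5,-0.6,0,1],[0,0,0,23,-0.6,0,1],[0,0,0,26,-0.6,0,1],[0,0,0,26,-0.6,0,1]]}}

```text
time_s: 4.83
tcp_pos: [0.5869, 0.0624, 0.2006]
ee_rot: [[0.102, -0.995, -0.005], [-0.995, -0.102, -0.002], [0.002, 0.005, -1.0]]
wrist_force: [-0.2, 0.9, -0.8]
gripper_width: 0.222
gripper_force: 30.0
```

Call:
{"fn": "arm_command", "kwargs": {"deltas": [[0,0,0,0,0,0,1],[0,0,0,0,0,1,1],[0,0,0,0,0,2,1],[0,0,0,0,0,2.5,1],[0,0,0,0,0,2.5,1],[0,0,0,0,0,2.5,1],[0,0,0,0,0,2.5,1],[0,0,0,0,0,2.5,1]]}}

```text
time_s: 5.5
tcp_pos: [0.5883, 0.0678, 0.178]
ee_rot: [[0.108, -0.994, 0.001], [-0.994, -0.108, 0.0], [-0.0, -0.001, -1.0]]
wrist_force: [-1.0, -0.2, -1.4]
gripper_width: 0.223
gripper_force: 30.0
```

```bash
python3 -c "
from h import *
c=snap('wrist','w3.png');s=sense();print(s['tcp_pos'],s['wrist_force'])
t=np.array(s['tcp_pos']);print(proj(c,[t-[0,0,.0875],[t[0],t[1],.075],[.592,.0235,.075],[.58764,.06326,.075]]))
go([.58742,.0652,.164])
p=c['pixels'][:240,120:560];cv2.imwrite('pics/w3c.png',cv2.resize(p,(792,432)))
"
```

```text
[0.5883005  0.06775252 0.17801188] [ 0.03627707 -0.35481754 -0.38700096]
[[320.2369955  209.84413416]
 [320.24411741 203.9795925 ]
 [321.85936963 141.65121571]
 [321.84321116 198.03429681]]
[-0.0009  0.0002 -0.0016] [0.24 0.12 1.4 ]
```

View pics/w3c.png

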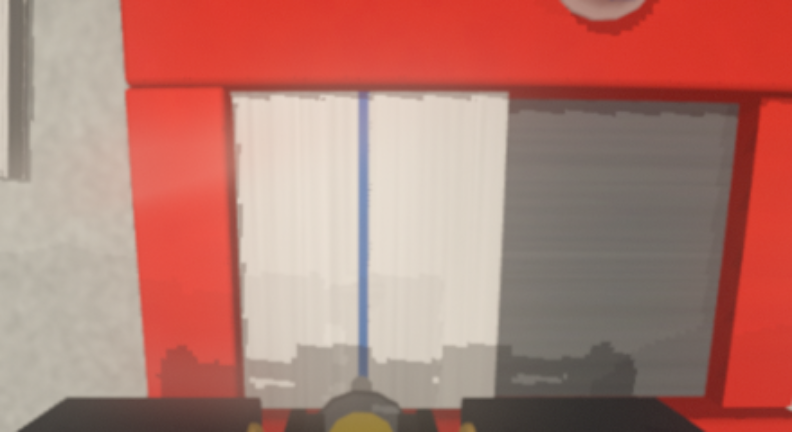

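The blue line runs from (364,95) to (362,370) in the crop, with the probe tip at its near end, about 0.8 mm off. I'll correct that and descend to contact.

Call:
{"fn": "arm_command", "kwargs": {"deltas": [[0,0,0,0,0.08,0.6,1],[0,0,0,0,0.08,1.2,1],[0,0,0,0,0.08,1.4,1],[0,0,0,0,0.08,1.4,1],[0,0,0,0,0.08,1.5,1],[0,0,0,0,0.08,1.5,1],[0,0,0,0,0.08,1.5,1]]}}

```text
time_s: 6.13
tcp_pos: [0.5873, 0.0673, 0.1626]
ee_rot: [[0.107, -0.994, 0.0], [-0.994, -0.107, 0.0], [-0.0, -0.0, -1.0]]
wrist_force: [0.2, 0.8, -1.1]
gripper_width: 0.226
gripper_force: 30.0
```

Call:
{"fn": "arm_command", "kwargs": {"deltas": [[0,0,0,0,0,0.05,1],[0,0,0,0,0,0.1,1],[0,0,0,0,0,0.1,1],[0,0,0,0,0,0.1,1]]}}

```text
time_s: 6.47
tcp_pos: [0.5875, 0.0673, 0.1623]
ee_rot: [[0.107, -0.994, 0.001], [-0.994, -0.107, 0.0], [0.0, -0.001, -1.0]]
wrist_force: [-1.3, 0.7, 3.1]
gripper_width: 0.222
gripper_force: 30.0
```

Call:
{"fn": "arm_command", "kwargs": {"deltas": [[0,0,0,0.1,0,0.08,1],[0,0,0,0.2,0,0.08,1],[0,0,0,0.35,0,0.08,1],[0,0,0,0.5,0,0.08,1],[0,0,0,0.5,0,0.08,1]]}}

```text
time_s: 6.88
tcp_pos: [0.5889, 0.0634, 0.1622]
ee_rot: [[0.108, -0.994, 0.004], [-0.994, -0.108, 0.002], [-0.002, -0.004, -1.0]]
wrist_force: [-1.3, 2.4, 5.5]
gripper_width: 0.221
gripper_force: 30.0
```

Call:
{"fn": "arm_command", "kwargs": {"deltas": [[0,0,0,0.1,0,0,1],[0,0,0,0.2,0,0,1],[0,0,0,0.35,0,0,1],[0,0,0,0.5,0,0,1],[0,0,0,0.5,0,0,1]]}}

```text
time_s: 7.3
tcp_pos: [0.59, 0.0585, 0.1622]
ee_rot: [[0.108, -0.994, 0.005], [-0.994, -0.108, 0.002], [-0.002, -0.005, -1.0]]
wrist_force: [-1.0, 2.2, 5.4]
gripper_width: 0.227
gripper_force: 30.0
```

Call:
{"fn": "arm_command", "kwargs": {"deltas": [[0,0,0,0.1,0.1,0,1],[0,0,0,0.2,0.1,0,1],[0,0,0,0.35,0.1,0,1],[0,0,0,0.5,0.1,0,1],[0,0,0,0.5,0.1,0,1]]}}

```text
time_s: 7.72
tcp_pos: [0.5894, 0.0532, 0.1622]
ee_rot: [[0.108, -0.994, 0.005], [-0.994, -0.108, 0.002], [-0.001, -0.005, -1.0]]
wrist_force: [0.3, 3.4, 6.3]
gripper_width: 0.227
gripper_force: 30.0
```

Call:
{"fn": "arm_command", "kwargs": {"deltas": [[0,0,0,0.1,0,0,1],[0,0,0,0.2,0,0,1],[0,0,0,0.35,0,0,1],[0,0,0,0.5,0,0,1],[0,0,0,0.5,0,0,1]]}}

```text
time_s: 8.13
tcp_pos: [0.5899, 0.0482, 0.1622]
ee_rot: [[0.108, -0.994, 0.004], [-0.994, -0.108, 0.002], [-0.001, -0.005, -1.0]]
wrist_force: [-1.5, 2.5, 6.3]
gripper_width: 0.221
gripper_force: 30.0
```

Call:
{"fn": "arm_command", "kwargs": {"deltas": [[0,0,0,0.15,0,0,1],[0,0,0,0.3,0,0,1],[0,0,0,0.45,0,0,1],[0,0,0,0.5,0,0,1],[0,0,0,0.5,0,0,1]]}}

```text
time_s: 8.55
tcp_pos: [0.5903, 0.0433, 0.1621]
ee_rot: [[0.108, -0.994, 0.004], [-0.994, -0.108, 0.002], [-0.001, -0.004, -1.0]]
wrist_force: [0.1, 3.2, 6.2]
gripper_width: 0.221
gripper_force: 30.0
```

Call:
{"fn": "arm_command", "kwargs": {"deltas": [[0,0,0,0.15,0,0,1],[0,0,0,0.3,0,0,1],[0,0,0,0.45,0,0,1],[0,0,0,0.5,0,0,1],[0,0,0,0.5,0,0,1]]}}

```text
time_s: 8.97
tcp_pos: [0.5888, 0.0368, 0.1598]
ee_rot: [[0.107, -0.994, -0.002], [-0.994, -0.107, -0.001], [0.0, 0.002, -1.0]]
wrist_force: [0.0, -0.0, 0.9]
gripper_width: 0.222
gripper_force: 30.0
```

Call:
{"fn": "arm_command", "kwargs": {"deltas": [[0,0,0,0.15,0,0,1],[0,0,0,0.3,0,0,1],[0,0,0,0.45,0,0,1],[0,0,0,0.5,0,0,1],[0,0,0,0.5,0,0,1]]}}

```text
time_s: 9.38
tcp_pos: [0.5899, 0.0321, 0.1606]
ee_rot: [[0.107, -0.994, -0.001], [-0.994, -0.107, -0.0], [0.0, 0.001, -1.0]]
wrist_force: [0.0, 0.0, 0.1]
gripper_width: 0.227
gripper_force: 30.0
```

It dropped into the socket: z fell 2 mm and the force vanished. Now I'll press down.

Call:
{"fn": "arm_command", "kwargs": {"deltas": [[0,0,0,-0.05,0,0.2,1],[0,0,0,-0.05,0,0.4,1],[0,0,0,-0.05,0,0.65,1],[0,0,0,-0.05,0,0.65,1],[0,0,0,-0.05,0,0.65,1],[0,0,0,-0.05,0,0.65,1],[0,0,0,-0.05,0,0.65,1]]}}

```text
time_s: 9.97
tcp_pos: [0.59, 0.0328, 0.1544]
ee_rot: [[0.107, -0.994, 0.0], [-0.994, -0.107, -0.0], [0.0, -0.0, -1.0]]
wrist_force: [-0.1, -1.0, 1.3]
gripper_width: 0.222
gripper_force: 30.0
```

Call:
{"fn": "arm_command", "kwargs": {"deltas": [[0,0,0,0,0.3,0.1,1],[0,0,0,0,0.6,0.1,1],[0,0,0,0,1.0,0.1,1],[0,0,0,0,1.4,0.1,1],[0,0,0,0,1.8,0.1,1],[0,0,0,0,2.2,0.1,1],[0,0,0,0,2.5,0.1,1]]}}

```text
time_s: 10.55
tcp_pos: [0.5687, 0.0314, 0.1544]
ee_rot: [[0.108, -0.994, 0.011], [-0.994, -0.108, 0.003], [-0.002, -0.011, -1.0]]
wrist_force: [8.6, -0.3, -3.4]
gripper_width: 0.225
gripper_force: 30.0
```

Call:
{"fn": "arm_command", "kwargs": {"deltas": [[0,0,0,0,0.4,0,1],[0,0,0,0,0.8,0,1],[0,0,0,0,1.2,0,1],[0,0,0,0,1.6,0,1],[0,0,0,0,2.0,0,1],[0,0,0,0,2.4,0,1],[0,0,0,0,2.4,0,1]]}}

```text
time_s: 11.13
tcp_pos: [0.5441, 0.0287, 0.1544]
ee_rot: [[0.108, -0.994, 0.009], [-0.994, -0.108, 0.003], [-0.002, -0.009, -1.0]]
wrist_force: [5.2, 0.1, -1.3]
gripper_width: 0.225
gripper_force: 30.0
```

Call:
{"fn": "arm_command", "kwargs": {"deltas": [[0,0,0,0,0.3,0,1],[0,0,0,0,0.6,0,1],[0,0,0,0,0.9,0,1],[0,0,0,0,1.2,0,1],[0,0,0,0,1.4,0,1],[0,0,0,0,1.4,0,1]]}}

```text
time_s: 11.63
tcp_pos: [0.5306, 0.0273, 0.1545]
ee_rot: [[0.108, -0.994, 0.01], [-0.994, -0.108, 0.003], [-0.002, -0.01, -1.0]]
wrist_force: [6.3, 0.5, -1.2]
gripper_width: 0.223
gripper_force: 30.0
```

Call:
{"fn": "arm_command", "kwargs": {"deltas": [[0,0,0,0,0.2,0,1],[0,0,0,0,0.3,0,1],[0,0,0,0,0.4,0,1],[0,0,0,0,0.4,0,1]]}}

```text
time_s: 11.97
tcp_pos: [0.5269, 0.0269, 0.1545]
ee_rot: [[0.108, -0.994, 0.01], [-0.994, -0.108, 0.003], [-0.002, -0.01, -1.0]]
wrist_force: [7.5, 0.2, -2.2]
gripper_width: 0.222
gripper_force: 30.0
```

Call:
{"fn": "arm_command", "kwargs": {"deltas": [[0,0,0,0,0.15,0,1],[0,0,0,0,0.3,0,1],[0,0,0,0,0.3,0,1],[0,0,0,0,0.3,0,1]]}}

```text
time_s: 12.3
tcp_pos: [0.525, 0.0269, 0.1548]
ee_rot: [[0.108, -0.994, 0.013], [-0.994, -0.108, 0.003], [-0.002, -0.013, -1.0]]
wrist_force: [8.1, -0.2, -3.1]
gripper_width: 0.221
gripper_force: 30.0
```

```bash
python3 -c "
from h import *
c=snap('wrist','w4.png');s=sense();print(s['tcp_pos'],s['wrist_force'],s['ee_rot'])"
```

```text
[0.52501549 0.02683401 0.15474551] [ 8.65725575 -0.21699096 -3.62751858] [[ 0.10837499 -0.99403158  0.01249317]
 [-0.99410833 -0.10834264  0.00323968]
 [-0.0018668  -0.01277067 -0.99991671]]
```

Call:
{"fn": "arm_command", "kwargs": {"deltas": [[0,0,0,0,0.1,0.05,1],[0,0,0,0,0.2,0.05,1],[0,0,0,0,0.3,0.05,1],[0,0,0,0,0.3,0.05,1],[0,0,0,0,0.3,0.05,1]]}}

```text
time_s: 12.77
tcp_pos: [0.5241, 0.0272, 0.1549]
ee_rot: [[0.109, -0.994, 0.018], [-0.994, -0.109, 0.005], [-0.003, -0.018, -1.0]]
wrist_force: [11.7, -0.7, -4.2]
gripper_width: 0.222
gripper_force: 30.1
```

```bash
python3 -c "
from h import *
c=snap('wrist','w4.png');s=sense();print(s['tcp_pos'],s['wrist_force'])
R=np.array([[.994,-.109],[.109,.994]])
for X in (-.065,-.055):print(proj(c,[[*(np.array([.5445,.0183])+R@[X,y]),.075] for y in (-.05,-.02,0)]))
cv2.imwrite('pics/w4c.png',cv2.resize(c['pixels'][:240,120:560],(792,432)))"
```

```text
[0.52411371 0.02718219 0.15488791] [11.62485927 -0.8493652  -4.28453571]
[[396.80531254 117.67048642]
 [394.51417707 166.03379809]
 [392.98326305 196.70743115]]
[[380.54321474 117.58239932]
 [378.73432219 165.95855775]
 [377.526079   196.63839432]]
```

View pics/w4c.png

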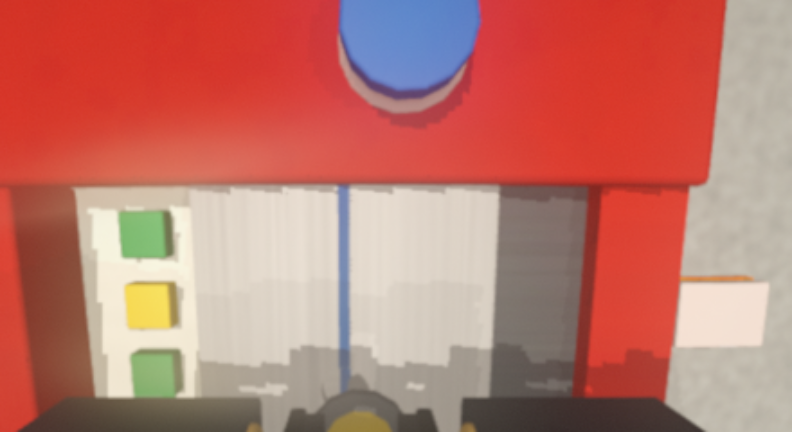

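The slab's front edge, at (496,300) in the crop, lies at station x≈-65 mm, so the cover is at its stop with the specimens bared. I'll relieve the side load and lift.

Call:
{"fn": "arm_command", "kwargs": {"deltas": [[0,0,0,0,-0.3,0,1],[0,0,0,0,-0.6,0,1],[0,0,0,0,-0.6,0,1],[0,0,0,0,-0.6,0,1]]}}

```text
time_s: 13.15
tcp_pos: [0.5258, 0.0268, 0.1541]
ee_rot: [[0.108, -0.994, 0.007], [-0.994, -0.108, 0.002], [-0.001, -0.007, -1.0]]
wrist_force: [4.8, 2.9, 3.3]
gripper_width: 0.222
gripper_force: 30.0
```

Call:
{"fn": "arm_command", "kwargs": {"deltas": [[0,0,0,0,0,-0.5,1],[0,0,0,0,0,-1.5,1],[0,0,0,0,0,-3,1],[0,0,0,0,0,-5,1],[0,0,0,0,0,-5,1],[0,0,0,0,0,-5,1],[0,0,0,0,0,-5,1]]}}

```text
time_s: 13.73
tcp_pos: [0.5213, 0.0253, 0.2013]
ee_rot: [[0.106, -0.994, -0.005], [-0.994, -0.106, -0.001], [0.0, 0.005, -1.0]]
wrist_force: [-0.7, -0.1, -0.8]
gripper_width: 0.225
gripper_force: 30.0
```

```bash
python3 -c "
from h import *
d=snap('side','s5.png');s=sense();t=np.array(s['tcp_pos']);print(t,s['wrist_force']);go([.5545,.326,.205])
x,y=proj(d,[t])[0].astype(int);cv2.imwrite('pics/s5c.png',cv2.resize(d['pixels'][y-60:y+90,x-100:x+100],(800,600),interpolation=cv2.INTER_CUBIC))"
```

```text
[0.52152882 0.02527629 0.20111675] [ 0.37070596  0.21042619 -1.22070076]
[ 0.0046 -0.0003 -0.0026] [-29.55  -6.48  -0.43]
```

View pics/s5c.png

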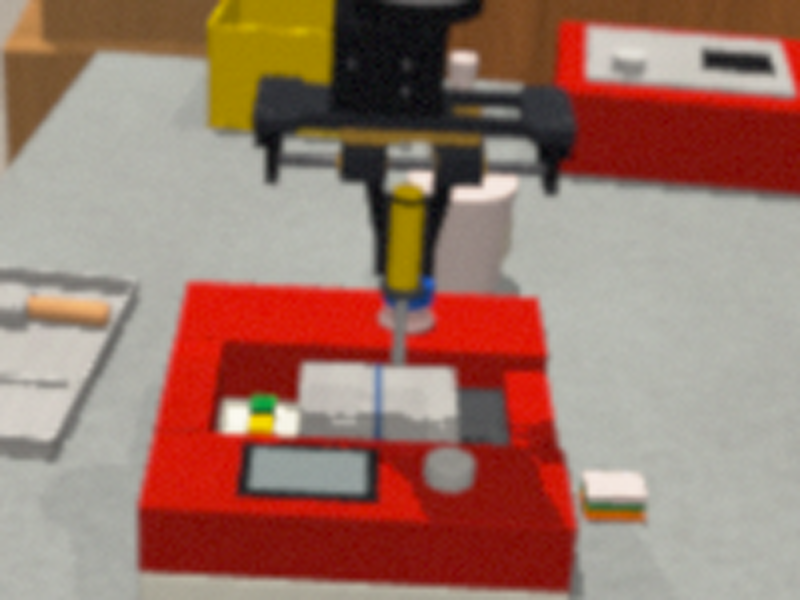

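The cover stays open with the probe out and practically upright (handle top (408,190), tip (399,360)). I'll carry it back to the stand.

Call:
{"fn": "arm_command", "kwargs": {"deltas": [[0,0,0,-3,-0.7,-0.4,1],[0,0,0,-7,-1.5,-0.4,1],[0,0,0,-11,-2.4,-0.4,1],[0,0,0,-15,-3.3,-0.4,1],[0,0,0,-19,-4.1,-0.4,1],[0,0,0,-23,-5.0,-0.4,1],[0,0,0,-27,-5.9,-0.4,1],[0,0,0,-29.5,-6.4,-0.4,1]]}}

```text
time_s: 14.45
tcp_pos: [0.5546, 0.329, 0.2045]
ee_rot: [[0.109, -0.994, -0.003], [-0.994, -0.109, -0.002], [0.002, 0.003, -1.0]]
wrist_force: [1.3, -0.2, -0.6]
gripper_width: 0.226
gripper_force: 30.0
```

Call:
{"fn": "arm_command", "kwargs": {"deltas": [[0,0,0,0,0,0,1],[0,0,0,0,0,0,1],[0,0,0,0,0,0,1],[0,0,0,0,0,0,1],[0,0,0,0,0,0,1],[0,0,0,0,0,0,1]]}}

```text
time_s: 14.95
tcp_pos: [0.5554, 0.3247, 0.207]
ee_rot: [[0.106, -0.994, -0.0], [-0.994, -0.106, 0.0], [-0.0, 0.0, -1.0]]
wrist_force: [0.1, -0.0, -1.3]
gripper_width: 0.223
gripper_force: 30.0
```

```bash
python3 -c "
from h import *
d=snap('side','s6.png');s=sense();t=np.array(s['tcp_pos']);print(t,s['wrist_force']);go([.5545,.326,.205])
print(proj(d,[t-[0,0,.0875],t+[0,0,.0375]]))
x,y=proj(d,[t])[0].astype(int);print(x,y);cv2.imwrite('pics/s6c.png',cv2.resize(d['pixels'][y-40:y+80,x-80:x+80],(800,600),interpolation=cv2.INTER_CUBIC))"
```

```text
[0.55548047 0.32486326 0.20710159] [-0.92170903  0.79019502 -0.19862534]
[-0.0002  0.0002 -0.0033] [-0.12  0.09  0.21]
[[309.6728355  258.70841654]
 [311.06929751 205.39663558]]
310 222
```

View pics/s6c.png

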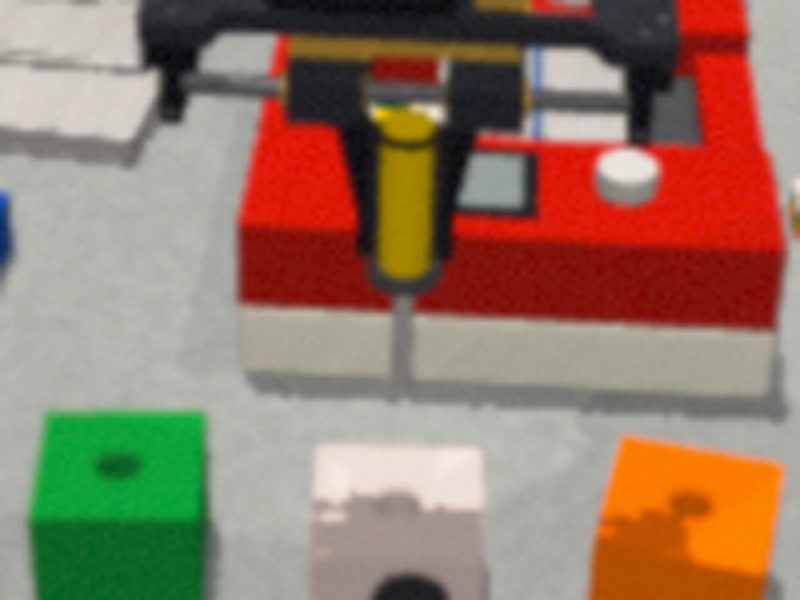

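The probe hangs upright over the stand's hole: tip at about (401,390), hole at (398,500). I'll lower it in.

Call:
{"fn": "arm_command", "kwargs": {"deltas": [[0,0,0,-0.1,0.1,1,1],[0,0,0,-0.1,0.1,3,1],[0,0,0,-0.1,0.1,4.5,1],[0,0,0,-0.1,0.1,6,1],[0,0,0,-0.1,0.1,7.5,1],[0,0,0,-0.1,0.1,9,1],[0,0,0,-0.1,0.1,9,1],[0,0,0,-0.1,0.1,9,1]]}}

```text
time_s: 15.67
tcp_pos: [0.5538, 0.3261, 0.1156]
ee_rot: [[0.107, -0.994, -0.002], [-0.994, -0.107, -0.002], [0.002, 0.002, -1.0]]
wrist_force: [-0.3, 0.6, -0.6]
gripper_width: 0.221
gripper_force: 30.0
```

Call:
{"fn": "arm_command", "kwargs": {"deltas": [[0,0,0,0,0,0.8,1],[0,0,0,0,0,1.5,1],[0,0,0,0,0,2.0,1],[0,0,0,0,0,2.2,1],[0,0,0,0,0,2.3,1],[0,0,0,0,0,2.3,1]]}}

```text
time_s: 16.17
tcp_pos: [0.5543, 0.3267, 0.0936]
ee_rot: [[0.107, -0.994, -0.0], [-0.994, -0.107, -0.0], [0.0, 0.0, -1.0]]
wrist_force: [0.6, -0.5, -0.5]
gripper_width: 0.223
gripper_force: 30.0
```

Call:
{"fn": "arm_command", "kwargs": {"deltas": [[0,0,0,0,0,0.1,1],[0,0,0,0,0,0.15,1],[0,0,0,0,0,0.15,1],[0,0,0,0,0,0.15,1]]}}

```text
time_s: 16.5
tcp_pos: [0.5544, 0.3269, 0.0926]
ee_rot: [[0.107, -0.994, 0.001], [-0.994, -0.107, 0.0], [-0.0, -0.001, -1.0]]
wrist_force: [0.3, 0.5, -0.3]
gripper_width: 0.225
gripper_force: 30.0
```

Call:
{"fn": "arm_command", "kwargs": {"deltas": [[0,0,0,0,0,0,0.3],[0,0,0,0,0,0,0],[0,0,0,0,0,0,-0.5],[0,0,0,0,0,0,-1],[0,0,0,0,0,0,-1],[0,0,0,0,0,0,-1],[0,0,0,0,0,0,-1],[0,0,0,0,0,0,-1]]}}

```text
time_s: 17.17
tcp_pos: [0.5542, 0.3268, 0.0922]
ee_rot: [[0.107, -0.994, -0.0], [-0.994, -0.107, -0.0], [0.0, 0.0, -1.0]]
wrist_force: [-0.0, 0.8, -0.3]
gripper_width: 0.744
gripper_force: 0.0
```

Call:
{"fn": "arm_command", "kwargs": {"deltas": [[0,0,0,0,0,0,-1],[0,0,0,0,0,0,-1],[0,0,0,0,0,0,-1],[0,0,0,0,0,-2,-1],[0,0,0,0,0,-5,-1],[0,0,0,0,0,-9,-1],[0,0,0,0,0,-12,-1],[0,0,0,0,0,-12,-1]]}}

```text
time_s: 17.83
tcp_pos: [0.5575, 0.3288, 0.2208]
ee_rot: [[0.109, -0.994, 0.013], [-0.994, -0.108, 0.008], [-0.007, -0.013, -1.0]]
wrist_force: [0.3, 0.4, 2.7]
gripper_width: 0.998
gripper_force: 0.0
```

Call:
{"fn": "arm_command", "kwargs": {"deltas": [[0,0,0,0,0,0,-1],[0,0,0,0,0,0,-1],[0,0,0,0,0,0,-1],[0,0,0,0,0,0,-1],[0,0,0,0,0,0,-1]]}}

```text
time_s: 18.25
tcp_pos: [0.5539, 0.3264, 0.2109]
ee_rot: [[0.107, -0.994, -0.002], [-0.994, -0.107, -0.002], [0.002, 0.002, -1.0]]
wrist_force: [-0.2, -0.7, 0.5]
gripper_width: 0.998
gripper_force: 0.0
```

```bash
python3 -c "
from h import *
d=snap('side','s7.png');c=snap('top','t7.png')
e=cv2.resize(d['pixels'][180:340,210:410],(400,320));f=cv2.resize(c['pixels'][150:290,170:390],(400,255))
cv2.imwrite('pics/f7.png',np.vstack([e,f]))"
```

```text
(no output)
```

View pics/f7.png

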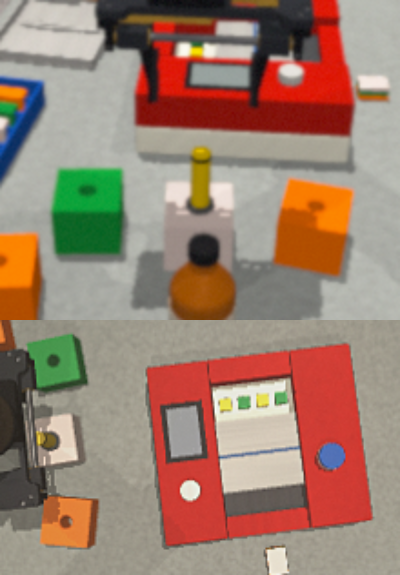

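The probe stands upright in the white stand (handle top at (202,153)). The cover is open with the specimens bared, the gripper is clear, and the jar at (331,457) hasn't moved.

```bash
python3 -c "
from h import *
print(finish_job())"
```

```text
the job is handed in; nothing more can be done
None
```

The job is handed in with no verdict returned: the probe found the socket and drew the cover fully open, and the last pictures show it upright in its stand, the cover still open and no sign that the tub, jar or bottles were disturbed.

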